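# Hang the comal scraper on the twin pins of the sloping rack

## Task

Hang the steel comal scraper on the sloping wooden rack: put both of its holes over the rack's two pins, with the holes at the upper side and the grip outwards, so that the blade lies flat against the board, and let go. Leave the other things on the ledge where they stand.

Things in the scene. Friction and masses are not known exactly. Their poses are not given: they have to be found in the camera images.
- scraper: Comal scraper, loose, about 0.45 kg, lying flat, its +x pointing away from the robot within 0.6 rad. Stainless blade 100 mm along x, 150 mm along y, 5 mm thick; origin: centre of the blade's underside, z up. Two round through holes of 13 mm diameter near its +x edge, at x = +30, y = +50 and -50 mm. A raised black grip bar runs across it over x = 0 (see grip).
- hole_left (a point): centre of the hole at the scraper's +y side, on the blade's underside (scraper's axes)
- hole_right (a point): centre of the hole at the scraper's -y side, on the blade's underside (scraper's axes)
- grip (a point): Middle of the scraper's grip bar, 40 mm above the blade's underside (scraper's axes). The bar is 96 mm long along y, 18 mm wide along x, its underside 28 and its top 52 mm above the blade's underside; two 14 mm square posts at y = +36 and -36 mm carry it.
- board: Face of the wooden rack, fixed, sloping up away from the robot at 0.65 rad (37 degrees) to the level, its yaw within 0.3 rad. Origin on the face, 85 mm above the ledge, at the middle of a dark 150 mm slot; x points up the slope, y left along the slot, z squarely out of the face (up and towards the robot). The flat face reaches from x = -97 to +37 and y = -100 to +100 mm.
- slot (a point): Middle of the slot (same point as the board's origin). Two rigid steel pins stand out of the slot along the board's z, at x = 0, 100 mm apart along y: 10 mm thick, 22 mm long, the last 5 mm tapering to 5 mm. The pair is clamped up to 14 mm to either side of the slot's middle along y: this offset is in no measured pose and must be found by touch or by eye.
- jar: squat glass jar with a steel lid, 76 mm across, 68 mm tall; origin: centre of its underside; loose bystander
- mill: black plastic pepper mill with a round top knob, 58 mm across, 157 mm tall; origin: centre of its underside; loose bystander
- grinder: push-button spice grinder, 90 mm across, 156 mm tall; origin: centre of its underside; loose bystander
- saltbowl: white bowl, 100 mm across, 40 mm tall; origin: centre of its underside; loose bystander
There are look-alikes about, which are no part of the job. What is shaped like the scraper but orange is not meant.

How it is judged (in metres and radians):
At the end, for the whole second after the job is handed in: Both holes are over the pins, left hole to the left: each hole's underside within 4 mm of the board's face, 7 mm of the slot line along the slope, and 19 mm of the place 50 mm to its side of the board's origin; blade parallel to the board within 0.06 rad, at rest, released (z of hole_left in the frame of board between -0.004 and 0.004 m and x of hole_left in the frame of board between -0.007 and 0.007 m and y of hole_left in the frame of board between 0.031 and 0.069 m and z of hole_right in the frame of board between -0.004 and 0.004 m and x of hole_right in the frame of board between -0.007 and 0.007 m and y of hole_right in the frame of board between -0.069 and -0.031 m and angle between the z axis of scraper and the z axis of board, either way round below 0.06 rad and linear speed of scraper below 0.01 m/s and angular speed of scraper below 0.1 rad/s); the robot touches nothing.
It fails at once if a bystander is pushed more than 30 mm from its place (distance of any of jar, mill, grinder, saltbowl from where it was at the start of the episode above 0.03 m).
It fails at once if an upright bystander is tipped over (angle between any of jar, mill, grinder, saltbowl's own z axis and vertical above 0.5 rad).
It also fails if it takes over 61 s, if anything falls off the work surface, if the arm or the gripper's body presses on something with over 40 N, if the wrist force passes 120 N, or if a joint passes its speed limit or range.

## Robot

A 6-joint arm with a two-finger parallel gripper is mounted at the origin on the work surface. World frame = base frame: x ahead of the robot, y to its left, z up, the work surface at z = 0. Lengths are in mm, angles in degrees, forces in N, time in s.
With the tool pointing down it reaches from about 325 to 775 mm from the base axis. Payload 9.3 kg.
Tool frame: the origin (TCP) lies on the centre line of the jaws, within the pads' length; the fingertips stand 11 mm ahead of it and the grasp point (between the pads) lies 8 mm behind it (ctrl.tcp_to_tips is the distance from the TCP to the fingertips, in mm); z points along the fingers, y is the line along which they close (so a half turn about z gives the same grasp; the last joint's range is limited). The gripper opens to 85 mm and grips with 20 to 120 N. Pads are 22 mm wide; open, the fingers measure 114 mm over their backs; the gripper's body (76 mm by 85 mm) begins 54 mm behind the grasp point. The pads swing forward as they close: fully open they stand 13 mm farther back than shut.
Start: joints at [68.09, 14.817, 1.232, 76.415, 0, 81.257], TCP at [125.282, 535.538, 242.279] pointing down, gripper open.
Joint ranges: [-174.27, 174.27], [-52.1, 104.24], [-59.71, 78.15], [-110.17, 111.67], [-87.03, 83.33], [-180, 180]. Speed limits (degrees/s): [127.2, 127.2, 159.86, 180, 180, 180].

## Interface

Orientations are given as a 3x3 rotation matrix whose columns are the frame's x, y, z axes.
In Python, from cell import ctrl, cams, finish_job gives the robot as it stands.
- The arm moves only by the shell command python3 -m jog 'ROWS' [OPENING] [FORCE]. ROWS is JSON, a list of rows, each a list of 6 numbers: the shift along the tool's x, y, z in mm, then the turn, a rotation vector about the tool's x, y, z in rad. In form: [[x, y, z, wx, wy, wz], ...]. A call has 1 to 5 rows; each row shifts and turns the commanded pose from where the row before left it, along the tool's axes as they then stand; what a row does not reach is not made up. A row lasts 1/12 s, in which the tool goes at most 41.7 mm and 7.16 degrees, less where a joint would pass 70% of its speed; a pose out of reach is approached as far as the arm can. A call with a gripper value outside its range is refused whole. OPENING is the finger opening in mm, from 0 to 85.4, set as the call begins (- or left out, the last holds). The fingers move at their own pace and stop on an object; FORCE is the grip in N (left out, the last holds). Time passes only in rows, so rows that do not move let the fingers close. It gives the time, the measured TCP pose, the force, the opening and the grip force at its end, in the units of the state.
- ctrl.get_state(): the state, without advancing time (a new reading comes with each control period).
- cams.get_image(name): name is "scene" or "top" or "wrist"; returns the picture (400x640x3 uint8, blue, green, red); there is no depth.
- cams.camera_params(name): a dict with "camera_matrix" (3x3 intrinsics, pixels), "T" (4x4, takes a point from camera to world coordinates). Camera axes: x right, y down, z forward; pixel columns grow to the right and rows downward; lengths in mm; the calibration is good to about 2 mm. A picture is of the moment at which its call begins: read the wrist's pose just before it. camera_params takes no time and is no camera call; for the wrist camera it gives the pose at the moment of the call.
- finish_job(): hands the job in; it is judged then, once.
The state is a dict: "t": time; "qpos": joint angles; "joint_velocities": joint speeds; "joint_torque": joint torques, N m; "tcp_pos": TCP position; "ee_rot": TCP orientation; "force": force on the tool from outside, world axes, zero at the start; "moment": the same for the moment, N m; "width": finger opening in mm; "gripper_force": force on a finger pad.
Only numpy, scipy, OpenCV 4.12 (cv2) and the standard library are available. Lean on these libraries where they do the work, as an engineer would, in place of code of your own. Each camera call takes 0.05 s, during which the arm holds its last target. There are 200 camera calls.

## Working session

There is one attempt and no reset: what is moved stays moved. The work goes in short steps, Python scripts to look and compute and a shell command to move; the robot and the scene stay as the last step left them, time stands still between calls to the robot, and variables do not carry over. Pictures are saved under pics/ and viewed, at most 10 in all, crops included, and the job is handed in when it is done.

```bash
mkdir -p pics; ls; python3 - <<'E'
from cell import ctrl,cams
import cv2,numpy as np
s=ctrl.get_state();print(s['t'],s['tcp_pos'],np.round(s['ee_rot'],3).tolist(),s['width'])
for n in ['scene','top']:
    p=cams.camera_params(n);print(n,np.round(p['camera_matrix'],1).tolist(),np.round(p['T'],3).tolist())
    cv2.imwrite(f'pics/{n}0.png',cams.get_image(n))
E
```

```text
pics
0.0 [125.17919746 535.28461534 241.67783588] [[-0.974, 0.228, -0.0], [0.228, 0.974, -0.001], [0.0, -0.001, -1.0]] 85.4492805097414
scene [[363.9, 0.0, 314.5], [0.0, 363.9, 197.5], [0.0, 0.0, 1.0]] [[0.455, 0.734, -0.503, 1003.808], [0.89, -0.377, 0.255, -259.541], [-0.002, -0.564, -0.826, 957.658], [0.0, 0.0, 0.0, 1.0]]
top [[373.6, 0.0, 313.2], [0.0, 373.6, 195.9], [0.0, 0.0, 1.0]] [[0.001, -0.99, 0.142, 306.881], [-1.0, 0.001, 0.013, 7.287], [-0.013, -0.142, -0.99, 1059.759], [0.0, 0.0, 0.0, 1.0]]
```

View pics/scene0.png

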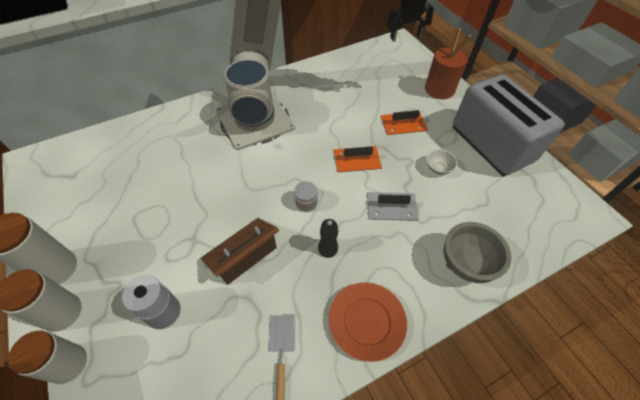

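View pics/top0.png

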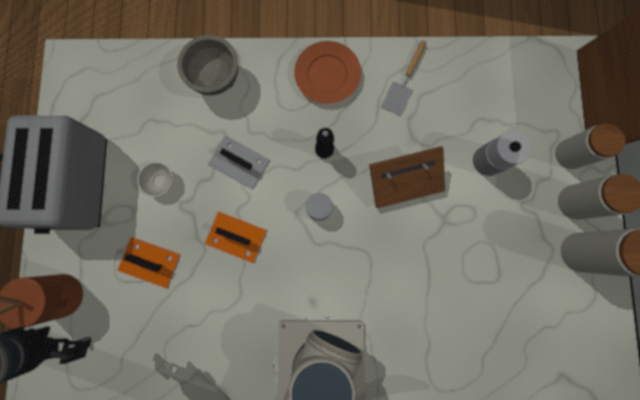

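The scraper could be confused with three other things. In the top view these are the orange scrapers at (236,237) and (149,263), and the steel spatula with a wooden handle at (402,80). I choose the steel blade with a black grip at top (239,161) / scene (392,207). The rack is at top (408,177) / scene (240,250). Next I check both in a close crop.

```bash
cat > h.py <<'E'
import numpy as np,cv2
from cell import ctrl,cams
def ray(n,uv,P=None):
    P=P or cams.camera_params(n);T=np.array(P['T']);K=np.array(P['camera_matrix'])
    d=T[:3,:3]@np.linalg.solve(K,[uv[0],uv[1],1.]);return T[:3,3],d/np.linalg.norm(d)
def onz(n,uv,z,P=None):
    o,d=ray(n,uv,P);return o+d*(z-o[2])/d[2]
def proj(n,p,P=None):
    P=P or cams.camera_params(n);q=np.linalg.inv(np.array(P['T']))@np.r_[p,1];k=np.array(P['camera_matrix'])@q[:3];return k[:2]/k[2]
def two(r1,r2):
    A=[];b=[]
    M=0;v=0
    for o,d in (r1,r2):
        Q=np.eye(3)-np.outer(d,d);M=M+Q;v=v+Q@o
    p=np.linalg.solve(M,v)
    return p,[np.linalg.norm((np.eye(3)-np.outer(d,d))@(p-o)) for o,d in (r1,r2)]
E
python3 - <<'E'
import cv2,numpy as np
t=cv2.imread('pics/top0.png')[130:215,200:460];s=cv2.imread('pics/scene0.png')[180:288,190:450]
f=lambda a:cv2.resize(a,None,fx=3,fy=3,interpolation=cv2.INTER_CUBIC)
cv2.imwrite('pics/crop1.png',np.clip(np.vstack([f(t),f(s)])*1.4,0,255).astype('uint8'))
E
```

```text
(no output)
```

View pics/crop1.png

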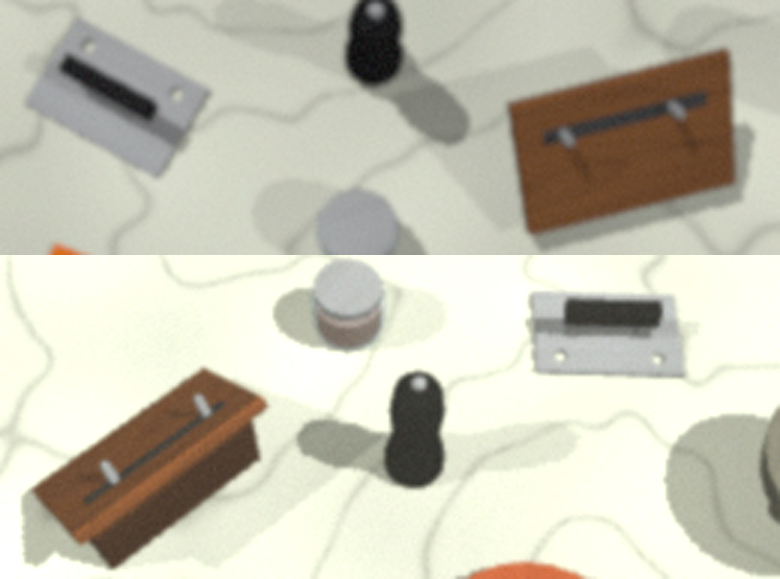

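The crop confirms the choice: a steel blade with a black grip. Its holes are at top (230,145) and (259,162). The rack's slot ends are at top (382,176) and (436,163).

```bash
python3 - <<'E'
from h import *
tc=lambda x,y:(200+x/3,130+y/3); sc=lambda x,y:(190+x/3,180+(y-255)/3)
hl=[onz('top',tc(90,45),5),onz('scene',sc(657,359),5)]
hr=[onz('top',tc(177,95),5),onz('scene',sc(560,357),5)]
print('hl',np.round(hl,1),'hr',np.round(hr,1))
for a,b in zip(hl,hr): print(np.linalg.norm(a-b))
for nm,a,b in (('slotL',(545,138),(222,407)),('slotR',(707,98),(88,498)),('cTL',(510,103),(266,405)),('cBL',(530,233),(205,370)),('cBR',(735,183),(35,490)),('cTR',(728,50),(80,542))):
    p,e=two(ray('top',tc(*a)),ray('scene',sc(*b)));print(nm,np.round(p,1),np.round(e,1))
# mask for blade corners check
L=np.mean(hl,0);R=np.mean(hr,0);y=(L-R)/np.linalg.norm(L-R);x=np.array([y[1],-y[0],0]);o=(L+R)/2-30*x
print('scraper',o,'yaw',np.arctan2(x[1],x[0]),[np.round(proj('top',o+dx*x+dy*y)) for dx in(-50,50) for dy in (-75,75)])
for n,u in (('mill',(324,152)),('jar',(319,206)),('grinder',(497,157)),('bowl',(156,180))):print(n,onz('top',u,60))
E
```

```text
hl [[608.7 264.6   5. ]
 [612.4 264.    5. ]] hr [[558.7 178.7   5. ]
 [565.  177.    5. ]]
99.38185791432312
99.01095821444456
slotL [ 501.6 -162.    76.7] [0.3 0.3]
slotR [ 536.1 -302.6   85.7] [2.2 2.2]
cTL [ 529.1 -128.5   96.6] [0.6 0.6]
cBL [ 422.9 -155.1   21. ] [0.7 0.7]
cBR [ 470.2 -346.8   19.1] [1.7 1.7]
cTR [ 576.8 -320.4   95.8] [1.6 1.6]
scraper [560.04393007 235.78285866   5.        ] yaw -0.512923603762408 [array([253., 189.]), array([208., 164.]), array([270., 159.]), array([226., 134.])]
mill [572.30995921  -8.73783321  60.        ]
jar [422.91543922   5.21353279  60.        ]
grinder [ 557.00691617 -480.24700302   60.        ]
bowl [494.84177592 451.08501829  60.        ]
```

```bash
R='[-32.8,-12.9,2.7,0,0,0]'
python3 -m jog '[[-32.8,-12.9,2.7,0,0,0],[-32.8,-12.9,2.7,0,0,0],[-32.8,-12.9,2.7,0,0,0],[-32.8,-12.9,2.7,0,0,0],[-32.8,-12.9,2.7,0,0,0]]' >/dev/null
python3 -m jog '[[-32.8,-12.9,2.7,0,0,0],[-32.8,-12.9,2.7,0,0,0],[-32.8,-12.9,2.7,0,0,0],[-32.8,-12.9,2.7,0,0,0],[-32.8,-12.9,2.7,0,0,0]]' >/dev/null
python3 -m jog '[[-32.8,-12.9,2.7,0,0,0],[-32.8,-12.9,2.7,0,0,0],[-32.8,-12.9,2.7,0,0,0],[-32.8,-12.9,2.7,0,0,0],[-32.8,-12.9,2.7,0,0,0]]' 
python3 -m jog '[[0,0,0,0,0,0.12],[0,0,0,0,0,0.12],[0,0,0,0,0,0.12],[0,0,0,0,0,0.12],[0,0,0,0,0,0.12]]' >/dev/null
python3 -m jog '[[0,0,0,0,0,0.12],[0,0,0,0,0,0.12],[0,0,0,0,0,0.12],[0,0,0,0,0,0.12],[0,0,0,0,0,0.12]]' >/dev/null
python3 -m jog '[[0,0,0,0,0,0.12],[0,0,0,0,0,0.12],[0,0,0,0,0,0.12],[0,0,0,0,0,0.12],[0,0,0,0,0,0.12]]' 
python3 -m jog '[[0,0,0,0,0,0.05],[0,0,0,0,0,0]]' 
python3 - <<'E'
from h import *
P=cams.camera_params('wrist');im=cams.get_image('wrist');cv2.imwrite('pics/w1.png',im)
import json;json.dump({k:np.array(v).tolist() for k,v in P.items() if k in('T','camera_matrix')},open('pics/w1.json','w'))
s=ctrl.get_state();print(s['tcp_pos'],np.round(s['ee_rot'],3).tolist(),np.round(s['qpos'],1),s['force'])
print(np.round(P['T'],3).tolist(),P['camera_matrix'])
E
```

```text
t: 1.35
tcp_pos: [561.4, 233.7, 201.3]
ee_rot: [[-0.974, 0.228, -0.001], [0.228, 0.974, -0.0], [0.001, -0.0, -1.0]]
force: [0.1, 0.2, -0.1]
width: 85.4
gripper_force: 0.0
t: 2.6
tcp_pos: [560.1, 235.0, 201.3]
ee_rot: [[0.448, 0.894, -0.001], [0.894, -0.448, -0.0], [-0.001, -0.001, -1.0]]
force: [-0.0, -0.1, 0.3]
width: 85.6
gripper_force: 0.0
t: 2.77
tcp_pos: [560.1, 235.0, 201.4]
ee_rot: [[0.489, 0.872, -0.001], [0.872, -0.489, -0.0], [-0.001, -0.001, -1.0]]
force: [0.5, 0.1, -0.7]
width: 85.6
gripper_force: 0.0
[560.14316006 235.03414314 201.41216611] [[0.486, 0.874, -0.001], [0.874, -0.486, -0.0], [-0.0, -0.001, -1.0]] [ 14.9  21.2   4.6  73.4   0.  133.9] [0.04300534 0.78803696 1.29302302]
[[0.872, -0.471, -0.133, 593.85], [-0.49, -0.84, -0.235, 294.504], [-0.001, 0.27, -0.963, 333.638], [0.0, 0.0, 0.0, 1.0]] [[334.01182183   0.         317.90906167]
 [  0.         334.01182183 194.81355041]
 [  0.           0.           1.        ]]
```

View pics/w1.png

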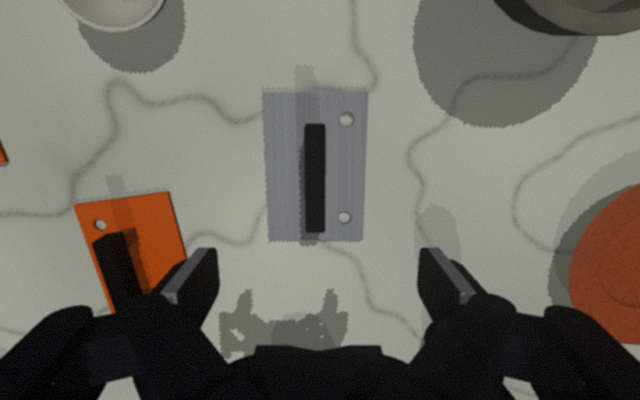

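The wrist view shows the scraper with holes at (346,119) and (344,217), and its bar spanning columns 304–325 and rows 124–233. The fingers straddle it left and right.

```bash
python3 - <<'E'
from h import *;import json
P=json.load(open('pics/w1.json'));im=cv2.imread('pics/w1.png')
g=cv2.cvtColor(im,cv2.COLOR_BGR2GRAY)
def cen(u,v,r=9,inv=False):
    w=g[v-r:v+r+1,u-r:u+r+1].astype(float);m=w-(np.median(w)+20);m[m<0]=0
    yy,xx=np.mgrid[-r:r+1,-r:r+1];return (u+(m*xx).sum()/m.sum(),v+(m*yy).sum()/m.sum())
a=cen(346,119);b=cen(344,217);L=onz('w',a,4,P);R=onz('w',b,4,P)
m=cv2.inRange(im[110:242,295:335],(0,0,0),(40,40,40));ys,xs=np.nonzero(cv2.morphologyEx(m,cv2.MORPH_OPEN,np.ones((5,5))))
print(a,b,L,R,np.linalg.norm(L-R),'bar px',xs.min()+295,xs.max()+295,ys.min()+110,ys.max()+110)
y=(L-R)/np.linalg.norm(L-R);x=np.array([y[1],-y[0],0]);o=(L+R)/2-30*x
print('o',o,'yaw',np.degrees(np.arctan2(x[1],x[0])),'bar',onz('w',(314.5,178.5),50,P))
s=ctrl.get_state();E=np.array(s['ee_rot']);t=np.array(s['tcp_pos']);print('tool shift',E.T@(np.r_[o[:2],32]-t),'tool y yaw',np.degrees(np.arctan2(E[1,1],E[0,1])))
E
```

```text
(np.float64(345.3409337676439), np.float64(119.57437567861021)) (np.float64(343.53389830508473), np.float64(216.55296610169492)) [608.29659021 266.81208732   4.        ] [560.11951083 180.44498868   4.        ] 98.89543318388849 bar px 305 324 125 231
o [558.00852971 238.24308929   4.        ] yaw -29.153543025583307 bar [559.32553171 239.61442345  50.        ]
tool shift [  1.84695972  -3.33050628 169.41320042] tool y yaw -29.09219337292046
```

```bash

python3 -m jog '[[2.5,-2.4,35,0,0,0],[0,0,35,0,0,0],[0,0,35,0,0,0],[0,0,35,0,0,0],[0,0,29,0,0,0]]' 50
python3 -m jog '[[0,0,0,0,0,0],[0,0,0,0,0,0]]' 
python3 -m jog '[[0,0,0,0,0,0],[0,0,0,0,0,0],[0,0,0,0,0,0],[0,0,0,0,0,0],[0,0,0,0,0,0]]' 0 100
python3 -m jog '[[0,0,0,0,0,0],[0,0,0,0,0,0],[0,0,0,0,0,0],[0,0,0,0,0,0],[0,0,0,0,0,0]]'
```

```text
t: 3.23
tcp_pos: [558.5, 238.2, 30.4]
ee_rot: [[0.485, 0.875, -0.001], [0.875, -0.485, -0.0], [-0.001, -0.001, -1.0]]
force: [0.2, 0.0, -0.8]
width: 49.8
gripper_force: 0.0
t: 3.4
tcp_pos: [558.6, 238.2, 32.0]
ee_rot: [[0.486, 0.874, -0.003], [0.874, -0.486, -0.001], [-0.002, -0.002, -1.0]]
force: [0.3, -1.0, 1.3]
width: 49.8
gripper_force: 0.0
t: 3.82
tcp_pos: [560.5, 238.9, 35.2]
ee_rot: [[0.487, 0.873, 0.004], [0.873, -0.487, 0.001], [0.003, 0.003, -1.0]]
force: [-0.8, 0.6, 5.8]
width: 16.1
gripper_force: 98.4
t: 4.23
tcp_pos: [560.5, 238.9, 35.3]
ee_rot: [[0.487, 0.873, 0.004], [0.873, -0.487, 0.001], [0.003, 0.003, -1.0]]
force: [-0.8, 0.1, 5.9]
width: 16.9
gripper_force: 98.4
```

```bash

python3 -m jog '[[0,0,-30,0,0,0],[0,0,-36,0,0,-0.107],[0,0,-36,0,0,-0.107],[0,0,-36,0,0,-0.107],[0,0,-36,0,0,-0.107]]'
python3 -m jog '[[0,0,-36,0,0,-0.107],[0,0,-36,0,0,-0.107],[0,0,0,0,0,-0.107],[0,0,0,0,0,0]]'
python3 -m jog '[[-29.9,-18.3,0,0,0,0],[-29.9,-18.3,0,0,0,0],[-29.9,-18.3,0,0,0,0],[-29.9,-18.3,0,0,0,0],[-29.9,-18.3,0,0,0,0]]' >/dev/null
python3 -m jog '[[-29.9,-18.3,0,0,0,0],[-29.9,-18.3,0,0,0,0],[-29.9,-18.3,0,0,0,0],[-29.9,-18.3,0,0,0,0],[-29.9,-18.3,0,0,0,0]]' >/dev/null
python3 -m jog '[[-29.9,-18.3,0,0,0,0],[-29.9,-18.3,0,0,0,0],[-29.9,-18.3,0,0,0,0],[-29.9,-18.3,0,0,0,0],[-29.9,-18.3,0,0,0,0]]'
python3 -m jog '[[0,0,0,-0.11,0,0],[0,0,0,-0.11,0,0],[0,0,0,-0.11,0,0],[0,0,0,-0.11,0,0],[0,0,0,-0.11,0,0]]'
python3 -m jog '[[0,0,0,-0.1,0,0],[0,0,0,0,0,0]]'
python3 - <<'E'
from h import *
s=ctrl.get_state();E=np.array(s['ee_rot']);t=np.array(s['tcp_pos']);print(np.round(s['qpos'],1),t,np.round(E,3).tolist(),s['moment'])
y=.241;c,sn=np.cos(.65),np.sin(.65);h=np.array([np.cos(y),np.sin(y),0]);X=c*h+[0,0,sn];Z=-sn*h+[0,0,c];Y=np.cross(Z,X)
B=np.c_[Y,X,-Z];print('to hover',E.T@(np.array([521,-232,85])-75*X+110*Z-t));print('rotvec',cv2.Rodrigues(E.T@B)[0].ravel())
E
```

```text
t: 4.65
tcp_pos: [558.9, 238.3, 209.8]
ee_rot: [[0.075, 0.997, 0.001], [0.997, -0.075, 0.0], [0.0, 0.001, -1.0]]
force: [1.5, -0.1, -3.8]
width: 16.3
gripper_force: 98.8
t: 4.98
tcp_pos: [559.9, 238.5, 282.2]
ee_rot: [[-0.243, 0.97, 0.006], [0.97, 0.243, 0.001], [0.0, 0.006, -1.0]]
force: [0.2, -0.3, -5.9]
width: 16.1
gripper_force: 99.0
t: 6.23
tcp_pos: [397.9, -263.5, 278.1]
ee_rot: [[-0.234, 0.972, -0.001], [0.972, 0.234, 0.001], [0.001, -0.001, -1.0]]
force: [1.1, 0.8, -3.3]
width: 16.4
gripper_force: 99.2
t: 6.65
tcp_pos: [398.8, -262.0, 278.7]
ee_rot: [[-0.234, 0.827, 0.512], [0.972, 0.199, 0.124], [0.001, 0.527, -0.85]]
force: [0.8, -0.0, -4.7]
width: 16.0
gripper_force: 99.4
t: 6.82
tcp_pos: [397.3, -261.6, 276.6]
ee_rot: [[-0.232, 0.774, 0.59], [0.973, 0.181, 0.146], [0.006, 0.607, -0.794]]
force: [-0.1, 0.4, -4.4]
width: 16.4
gripper_force: 99.5
[-65.5  -2.7 -22.7  61.9  36.6  13.9] [ 397.34357657 -261.62800866  276.57954767] [[-0.232, 0.774, 0.59], [0.973, 0.181, 0.146], [0.006, 0.607, -0.794]] [-0.30035564  1.14598597  0.002696  ]
to hover [ -1.65487616 -90.02110251 119.2264083 ]
rotvec [ 0.00264885 -0.00073684 -0.00918152]
```

```bash

python3 -m jog '[[0,-22.5,30,0,0,0],[0,-22.5,30,0,0,0],[0,-22.5,30,0,0,0],[-1.6,-22.5,29,0,0,0]]'
python3 -m jog '[[0,0,0,0,0,0],[0,0,0,0,0,0]]'
cat >> h.py <<'E'
import json
def shot(nm):
    P=cams.camera_params('wrist');s=ctrl.get_state();im=cams.get_image('wrist');cv2.imwrite(f'pics/{nm}.png',im)
    json.dump({**{k:np.array(P[k]).tolist() for k in('T','camera_matrix')},'E':np.array(s['ee_rot']).tolist(),'t':np.array(s['tcp_pos']).tolist()},open(f'pics/{nm}.json','w'))
    print(np.round(s['tcp_pos'],1),np.round(s['ee_rot'],3).tolist(),np.round(s['qpos'],1));return im
E
python3 -c "
from h import *
shot('w2')"
```

```text
t: 7.15
tcp_pos: [399.7, -263.3, 127.8]
ee_rot: [[-0.235, 0.776, 0.585], [0.972, 0.187, 0.143], [0.001, 0.602, -0.798]]
force: [0.0, -1.0, -4.7]
width: 16.6
gripper_force: 99.6
t: 7.32
tcp_pos: [399.9, -263.0, 128.8]
ee_rot: [[-0.237, 0.776, 0.585], [0.972, 0.186, 0.147], [0.005, 0.603, -0.798]]
force: [0.2, -0.3, -2.6]
width: 16.4
gripper_force: 99.8
[ 399.9 -263.   128.8] [[-0.237, 0.776, 0.585], [0.972, 0.186, 0.147], [0.005, 0.603, -0.798]] [-65.1   5.1 -38.6  38.2  36.3  14. ]
```

View pics/w2.png

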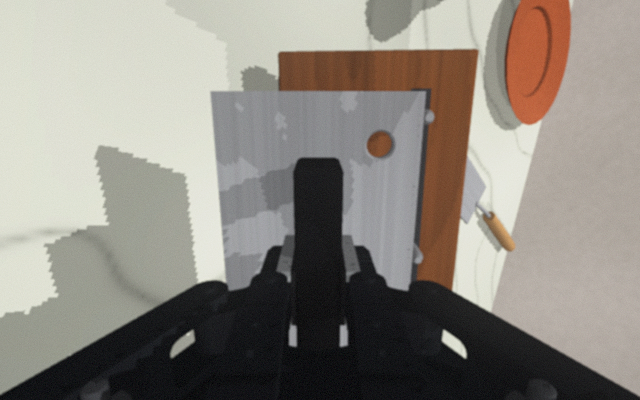

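The wrist view shows the held blade with its left hole at (380,144). The pins peek out past its upper edge at about (430,117) and (417,255). I move down-slope and closer so the pins are fully visible.

```bash

python3 -m jog '[[0,-15,15,0,0,0],[0,-15,15,0,0,0],[0,0,0,0,0,0],[0,0,0,0,0,0]]'
python3 -c "
from h import *
im=shot('w3')
cv2.imwrite('pics/w3c.png',cv2.resize(im[70:300,200:500],None,fx=2.6,fy=2.6,interpolation=cv2.INTER_CUBIC))"
```

```text
t: 7.7
tcp_pos: [395.0, -266.0, 89.1]
ee_rot: [[-0.237, 0.773, 0.588], [0.971, 0.189, 0.143], [-0.001, 0.605, -0.796]]
force: [-0.5, 0.3, -3.9]
width: 16.4
gripper_force: 99.6
[ 395.  -266.    89.1] [[-0.237, 0.773, 0.588], [0.971, 0.189, 0.143], [-0.001, 0.605, -0.796]] [-66.    8.3 -42.5  31.4  36.5  12.9]
```

View pics/w3c.png

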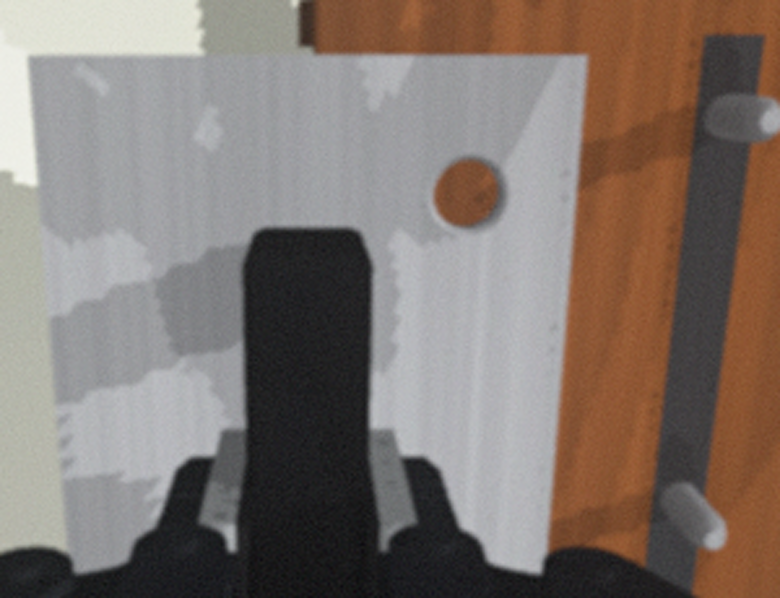

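Crop (2.6x, offset 200,70): the left hole is at (470,192). The left pin runs from base (715,116) to tip (773,121), the right pin from base (673,497) to tip (714,538). The blade's upper-left edge runs from (30,57) to (588,55).

```bash
cat > m.py <<'E'
from h import *
def setup(nm):
    P=json.load(open(f'pics/{nm}.json'));E=np.array(P['E']);t=np.array(P['t']);T=np.eye(4);T[:3,:3]=E;T[:3,3]=t
    Q=dict(T=np.linalg.inv(T)@np.array(P['T']),camera_matrix=P['camera_matrix']);return Q
E
python3 - <<'E'
from m import *
Q=setup('w3');c=lambda x,y:(200+x/2.6,70+y/2.6)
print(np.round(Q['T'],2).tolist())
for z in (27,30,33):
    a,b,h,lo=[onz('',c(*p),z,Q) for p in((30,57),(588,55),(470,192),(545,573))]
    print(z,np.round(a,1),np.round(b,1),'hole',np.round(h,1),'edge low',np.round(lo,1),np.linalg.norm(a-b))
for n,p1,p2 in (('base',(715,116),(673,497)),('tip',(773,121),(714,538))):
  for D in (40,50,60,70,80):
    a,b=[onz('',c(*p),D,Q) for p in(p1,p2)];print(n,D,np.round(a,1),np.round(b,1),np.linalg.norm(a-b))
s=json.load(open('pics/w3.json'));E=np.array(s['E']);print('board z of tcp',E[:,2]@(np.array([521,-232,85])-s['t']))
E
```

```text
[[-0.0, -0.96, -0.27, 68.14], [1.0, -0.0, -0.0, 0.6], [0.0, -0.27, 0.96, -132.04], [0.0, 0.0, 0.0, 1.0]]
27 [ 72.3 -47.8  27. ] [72.6 49.8 27. ] hole [48.7 30.4 27. ] edge low [-29.8  49.8  27. ] 97.66671434702623
30 [ 72.4 -48.7  30. ] [72.6 50.8 30. ] hole [48.3 30.9 30. ] edge low [-31.6  50.7  30. ] 99.50897977044787
33 [ 72.4 -49.7  33. ] [72.7 51.7 33. ] hole [48.  31.5 33. ] edge low [-33.5  51.7  33. ] 101.35124519386949
base 40 [61.7 79.3 40. ] [-19.1  80.3  40. ] 80.76210741106117
base 50 [61.3 83.9 50. ] [-24.2  85.   50. ] 85.45639448496694
base 60 [60.9 88.5 60. ] [-29.2  89.6  60. ] 90.15068155887276
base 70 [60.5 93.  70. ] [-34.3  94.2  70. ] 94.84496863277856
base 80 [60.2 97.6 80. ] [-39.4  98.9  80. ] 99.53925570668437
tip 40 [60.7 90.6 40. ] [-29.1  90.5  40. ] 89.77467653256772
tip 50 [60.3 95.9 50. ] [-34.7  95.8  50. ] 94.99281802392248
tip 60 [ 59.9 101.1  60. ] [-40.4 101.   60. ] 100.21095951527725
tip 70 [ 59.4 106.3  70. ] [-46.  106.2  70. ] 105.42910100663202
tip 80 [ 59.  111.6  80. ] [-51.7 111.4  80. ] 110.64724249798675
board z of tcp 82.20291329693237
```

```bash

python3 -m jog '[[4,23,0,0,0,0],[4,23,0,0,0,0],[3.8,23.2,0,0,0,0],[0,0,12,0,0,0],[0,0,0,0,0,0]]'
python3 -m jog '[[0,0,0,0,0,0],[0,0,0,0,0,0]]'
python3 -c "
from h import *
im=shot('w4')
cv2.imwrite('pics/w4c.png',cv2.resize(im[70:270,200:460],None,fx=3,fy=3,interpolation=cv2.INTER_CUBIC))
im=cams.get_image('scene');cv2.imwrite('pics/s4.png',im)"
```

```text
t: 8.17
tcp_pos: [453.9, -238.9, 122.1]
ee_rot: [[-0.24, 0.772, 0.589], [0.971, 0.193, 0.143], [-0.004, 0.606, -0.795]]
force: [-1.4, 1.0, -5.1]
width: 16.3
gripper_force: 99.8
t: 8.33
tcp_pos: [452.2, -239.1, 120.8]
ee_rot: [[-0.238, 0.773, 0.588], [0.971, 0.19, 0.144], [-0.001, 0.605, -0.796]]
force: [-1.0, 0.8, -4.1]
width: 16.7
gripper_force: 99.8
[ 452.2 -239.1  120.8] [[-0.238, 0.773, 0.588], [0.971, 0.19, 0.144], [-0.001, 0.605, -0.796]] [-56.5   6.4 -39.1  30.1  34.7  24.3]
```

View pics/w4c.png

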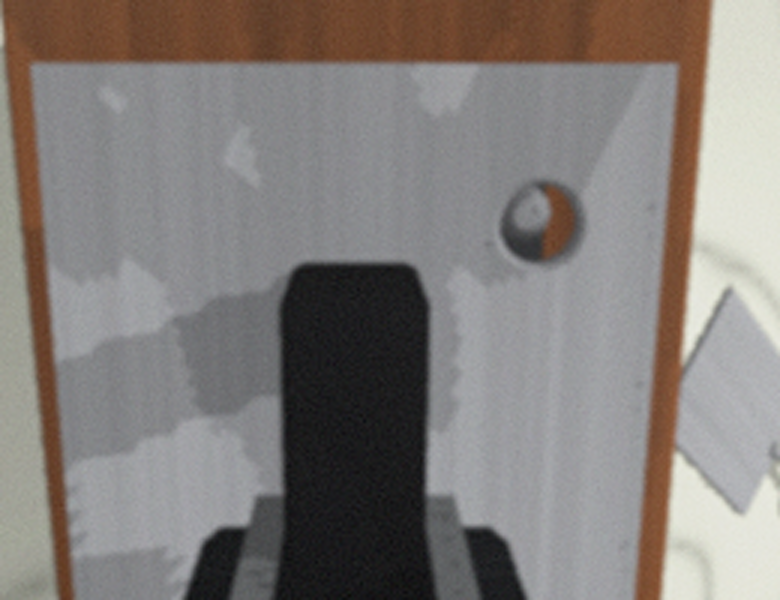

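The close view shows the left pin's tip at crop (530,210), inside the left hole whose centre is at (542,222).

```bash
python3 - <<'E'
from m import *
Q=setup('w4');c=lambda x,y:(200+x/3,70+y/3)
print('hole',onz('',c(542,222),31,Q))
for z in(45,47.5,50):print(z,'tip',onz('',c(530,210),z,Q))
a=json.load(open('pics/w3.json'));b=json.load(open('pics/w4.json'));print('moved',np.array(a['E']).T@(np.array(b['t'])-a['t']))
E
```

```text
hole [48.11943987 31.08574543 31.        ]
45 tip [48.49898242 31.49332506 45.        ]
47.5 tip [48.22170057 31.92949887 47.5       ]
50 tip [47.94441872 32.36567268 50.        ]
moved [12.50470066 68.48184898 12.27704484]
```

Aligned to under 1 mm. Now I insert step by step.

```bash

python3 -m jog '[[0,0.6,5,0,0,0],[0,0,4,0,0,0],[0,0,4,0,0,0],[0,0,2,0,0,0],[0,0,0,0,0,0]]'
python3 -m jog '[[0,0,3,0,0,0],[0,0,3,0,0,0],[0,0,0,0,0,0]]'
```

```text
t: 8.85
tcp_pos: [461.6, -236.4, 107.6]
ee_rot: [[-0.238, 0.774, 0.587], [0.971, 0.189, 0.145], [0.001, 0.605, -0.796]]
force: [0.4, 0.5, -3.3]
width: 16.6
gripper_force: 99.9
t: 9.1
tcp_pos: [465.2, -235.7, 103.0]
ee_rot: [[-0.238, 0.773, 0.588], [0.971, 0.189, 0.144], [0.001, 0.605, -0.796]]
force: [0.5, 1.5, -3.9]
width: 16.3
gripper_force: 99.9
```

```bash

python3 -m jog '[[0,0,3,0,0,0],[0,0,3,0,0,0],[0,0,0,0,0,0]]'
python3 -m jog '[[0,0,2,0,0,0],[0,0,2,0,0,0],[0,0,0,0,0,0]]'
python3 -m jog '[[0,0,2,0,0,0],[0,0,0,0,0,0]]'
```

```text
t: 9.35
tcp_pos: [468.8, -234.9, 98.3]
ee_rot: [[-0.238, 0.773, 0.588], [0.971, 0.189, 0.144], [0.0, 0.605, -0.796]]
force: [0.7, 0.4, -3.9]
width: 16.3
gripper_force: 99.9
t: 9.6
tcp_pos: [471.1, -234.3, 95.3]
ee_rot: [[-0.238, 0.773, 0.588], [0.971, 0.189, 0.144], [0.0, 0.605, -0.796]]
force: [0.6, -0.5, -4.4]
width: 16.3
gripper_force: 99.9
t: 9.77
tcp_pos: [471.9, -234.4, 94.5]
ee_rot: [[-0.237, 0.773, 0.588], [0.972, 0.189, 0.143], [-0.001, 0.605, -0.796]]
force: [-13.4, -2.4, 9.0]
width: 16.6
gripper_force: 102.2
```

```bash

python3 -m jog '[[0,0,0,0,0,0],[0,0,0,0,0,0],[0,0,0,0,0,0],[0,0,0,0,0,0],[0,0,0,0,0,0]]' 50
python3 -m jog '[[0,0,-10,0,0,0],[0,0,-20,0,0,0],[0,0,-30,0,0,0],[0,0,-30,0,0,0],[0,0,-30,0,0,0]]'
python3 -m jog '[[0,0,-30,0,0,0],[0,0,0,0,0,0],[0,0,0,0,0,0]]'
python3 -c "
from h import *
im=shot('w5')
s=cams.get_image('scene')[170:290,170:340]
cv2.imwrite('pics/w5c.png',np.vstack([cv2.resize(im[20:220,160:480],(640,400),interpolation=cv2.INTER_CUBIC)[:,:],cv2.resize(s,(640,200*2))[:200*2]])[:600*2:1][:800] if 0 else np.hstack([cv2.resize(im[20:260,160:480],(440,330)),cv2.resize(s,(360,330))]))"
```

```text
t: 10.18
tcp_pos: [472.3, -234.2, 94.1]
ee_rot: [[-0.238, 0.773, 0.588], [0.971, 0.189, 0.144], [-0.0, 0.605, -0.796]]
force: [0.8, -0.2, -0.4]
width: 49.9
gripper_force: 0.0
t: 10.6
tcp_pos: [401.0, -251.1, 190.5]
ee_rot: [[-0.238, 0.773, 0.588], [0.971, 0.19, 0.145], [0.0, 0.605, -0.796]]
force: [1.3, -1.2, -0.6]
width: 49.9
gripper_force: 0.0
t: 10.85
tcp_pos: [383.8, -256.9, 214.5]
ee_rot: [[-0.236, 0.773, 0.589], [0.972, 0.189, 0.141], [-0.003, 0.606, -0.796]]
force: [0.2, 0.1, -0.8]
width: 50.1
gripper_force: 0.0
[ 383.8 -256.9  214.5] [[-0.236, 0.773, 0.589], [0.972, 0.189, 0.141], [-0.003, 0.606, -0.796]] [-67.   -1.6 -31.1  53.3  36.7  11.7]
```

View pics/w5c.png

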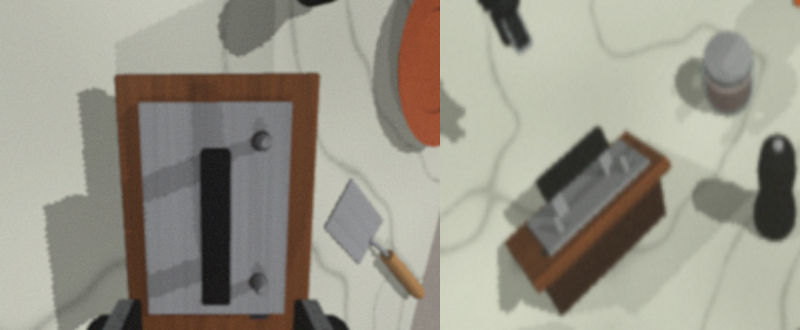

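Both pins come through the holes, at (261,141) and (258,283) in the left panel. The blade lies flat on the board, the gripper is clear, and the jar and mill stand untouched.

```bash
python3 -c "
from cell import finish_job
print(finish_job())"
```

```text
the job is handed in; nothing more can be done
None
```

The steel scraper hangs on the rack with both holes over the pins and the blade flat against the board. It is released, the bystanders were left untouched, and the job was handed in at about 11 s.

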